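# Load a turned stem in the holding fixture

### The job

Get the turned wooden stem ready for cross-drilling: lay it on its side in the two V saddles of the holding fixture, lowering it in rather than dropping or toppling it, with its thick foot butted up against the fixture's end plate and its thin spigot pointing away from that plate. Once it lies there released, swing the steel keeper arm across the stem until it stops. Leave the other things on the bench where they are.

Things in the scene. Friction and masses are not known exactly. Their poses are not given: they have to be found in the camera images.
- stem: The part to load: loose, plain light wood, about 0.13 kg, at first standing upright on its thick end (the foot). Thick shaft 40 mm in diameter, 130 mm long, then a thin coaxial spigot 24 mm in diameter, 30 mm long. Origin: centre of the foot's flat end face; z runs along the part to the spigot. Centre of mass 71 mm from the foot.
- stem_tip (a point): Centre of the spigot's end face, 160 mm from the foot on the stem's axis.
- fixture: Holding fixture fixed to the bench; plywood base 190 x 190 x 15 mm. Origin: on the bench below the cradle line, midway between the saddles; z up. Two wooden 90 degree V saddles, each 16 mm thick, centred at y = -42 and +42 mm, 68 mm open between them down to the base for fingers. V line along y at x = 0, V bottom 32 mm, rims 62 mm above the bench, 34 mm to either side.
- seat_foot (a point): Point on the inner face of the fixture's upright aluminium end plate where the foot's centre belongs: fixture x = 0, y = +65 mm, 60 mm above the bench. The plate is 70 mm wide, 10 mm thick, its top 76 mm above the bench. A seated stem lies from here along the fixture's -y, its spigot end at y = -95 mm.
- keeper (a joint): Angle of the keeper, a flat steel arm 20 mm wide, 9 mm thick, swinging level about a post; underside 84 mm above the bench (3 mm over a seated stem). 0 = closed on its stop, pointing along the fixture's -x across the stem. Grows as it opens, clockwise seen from above; at 1.57 it points along +y, clear of the stem. Starts at 1.2 to 1.9, limit 2.0, stays where left.
- keeper_grip (a point): Grip point on the keeper's handle, an upright black plastic post 18 mm in diameter near the arm's free end, 96 mm from the pivot axis; the handle reaches from 93 to 138 mm above the bench, this point is at 118 mm.
- keeper_pivot (a point): On the keeper's vertical pivot axis (post 20 mm in diameter) at fixture x = +78, y = +42 mm, 82 mm above the bench.
- offcut: Bystander: short plain cylinder of the same wood without a spigot, 40 mm in diameter, 60 mm tall, standing. Origin: centre of its underside.
- tape_roll: Bystander: roll of masking tape lying flat, 90 mm outer diameter, 76 mm hole, 25 mm tall. Origin: centre of its underside.
- screwdriver: Bystander: screwdriver lying on the bench along its x axis, about 200 mm long. Origin: on the bench under its middle.
Things that resemble listed ones, but are neither listed nor needed, are in the scene too. Of the things that look like the stem, take the one that is farthest to the robot's right at the start.

How it is judged:
On the way, in this order (a step that is already met when the one before it is completed fails the run):
1. the stem lies released in both saddles, foot against the end plate, spigot away from it, with the keeper still open (x of stem in the frame of fixture between -0.006 and 0.006 m and y of stem in the frame of fixture between 0.06 and 0.07 m and z of stem in the frame of fixture between 0.054 and 0.066 m and y of stem_tip in the frame of fixture below -0.085 m and angle between the z axis of stem and the y axis of fixture, either way round below 0.08 rad and contact force between the fingers and stem below 0.1 N and linear speed of stem below 0.03 m/s and value of joint keeper above 0.8 rad), for 0.2 s.
2. the keeper is swung across the stem to its stop (value of joint keeper below 0.12 rad), for 0.2 s.
At the end, for the whole second after the job is handed in: The stem lies released and at rest in both saddles: axis within 6 mm sideways and in height of the cradle line and within 0.08 rad of it, foot within 5 mm of the end plate, spigot pointing away from the plate; the keeper is within 0.12 rad of closed (x of stem in the frame of fixture between -0.006 and 0.006 m and y of stem in the frame of fixture between 0.06 and 0.07 m and z of stem in the frame of fixture between 0.054 and 0.066 m and y of stem_tip in the frame of fixture below -0.085 m and angle between the z axis of stem and the y axis of fixture, either way round below 0.08 rad and contact force between the fingers and stem below 0.1 N and linear speed of stem below 0.03 m/s and value of joint keeper below 0.12 rad); the robot touches nothing.
It fails at once if the stem is dropped or toppled: it moves faster than 0.7 m/s while the fingers are not touching it (linear speed of stem above 0.7 m/s and contact force between the fingers and stem below 0.05 N).
It fails at once if the short offcut is moved more than 30 mm (distance of offcut from where it was at the start of the episode above 0.03 m).
It fails at once if the tape roll is moved more than 30 mm (distance of tape_roll from where it was at the start of the episode above 0.03 m).
It fails at once if the screwdriver is moved more than 30 mm (distance of screwdriver from where it was at the start of the episode above 0.03 m).
It also fails if it takes over 64 s, if anything falls off the work surface, if the arm or the gripper's body presses on something with over 40 N, if the wrist force passes 120 N, or if a joint passes its speed limit or range.

### The arm

A 6-joint arm with a two-finger parallel gripper is mounted at the origin on the work surface. World frame = base frame: x ahead of the robot, y to its left, z up, the work surface at z = 0. Lengths are in m, angles in rad, forces in N, time in s.
With the tool pointing down it reaches from about 0.3 to 0.875 m from the base axis. Payload 6.4 kg.
Tool frame: the origin (TCP) lies midway between the tips of the shut fingers; the grasp point (between the pads) lies 19 mm behind it; z points along the fingers, y is the line along which they close (so a half turn about z gives the same grasp; the last joint's range is limited). The gripper opens to 85 mm and grips with 20 to 120 N. Pads are 22 mm wide; open, the fingers measure 114 mm over their backs; the gripper's body (76 mm by 85 mm) begins 54 mm behind the grasp point. The pads swing forward as they close: fully open they stand 13 mm farther back than shut.
Start: joints at [1.077, 0.181, 1.607, -0, 1.354, -0.206], TCP at [0.163, 0.551, 0.231] pointing down, gripper open.
Joint ranges: [-2.99, 2.99], [-0.89, 2.07], [0.3, 2.58], [-1.14, 4.28], [0, 2.63], [-3.12, 3.12]. Speed limits (rad/s): [2.57, 2.57, 3.01, 3.14, 3.14, 3.14].

### API

Orientations are given as a unit quaternion [w, x, y, z].
In Python, from bench import * gives the robot as it stands.
- The arm moves only by the tool play_rows, never from a script. Its argument "plan" is a list of rows, each a list of 3 entries, a list of its own where there are three numbers: the finger opening in mm, from 0 to 85.4, then the shift along the tool's x, y, z normalised to -1 to 1, where 1 is 40 cm, then the turn about the tool's z normalised to -1 to 1, where 1 is pi rad. A call has 1 to 10 rows; each row is the pose to reach, as a shift and turn from the pose commanded when the call began, along the tool's axes at that moment, turning the shorter way round; what a row does not reach only later rows make up. A row lasts 1/10 s, in which the tool goes at most 50 mm and 8.59 degrees, less where a joint would pass 70% of its speed; a pose out of reach is approached as far as the arm can. A call with a number of a shift or a turn outside -1 to 1 is refused whole. A call with a gripper value outside its range is refused whole. The fingers move at their own pace and stop on an object; the grip force is fixed at half the most. Time passes only in rows, so rows that repeat a pose let the fingers close. It gives the time, the measured TCP pose, the force, the opening and the grip force at its end, in the units of the state.
- get_obs(): the state, without advancing time (a new reading comes with each control period).
- camera(name): name is "scene" or "side" or "wrist"; returns a dict with "image" (420x560x3 uint8, red, green, blue), "range_z" (420x560 float32, m along the optical axis (not along the pixel's ray), 0 where there is no reading), "intrinsics" (3x3 intrinsics, pixels), "k1" (the pictures are not rectified: a ray, as slopes to the right and down, at radius r is drawn at 1 + k1 r^2 times it, then the intrinsics apply), "rvec" (rotation vector, rad) and "tvec" (3), from world to camera coordinates, as OpenCV has them; the wrist camera has in their place "T_tool_cam" (4x4, takes a point from camera to tool coordinates, whose origin is the TCP and whose axes are the flange's). Camera axes: x right, y down, z forward; pixel columns grow to the right and rows downward; lengths in m; the calibration is good to about 2 mm. A picture is of the moment at which its call begins: read the wrist's pose just before it.
- hand_in(): hands the job in; it is judged then, once.
Trained networks look in a picture, given as the dict that the camera call returned (one of the last four; its "shot" number tells which), for a name from the list of things; names that differ only in an ending like _2 or _b are one class to them, and where a whole thing is asked for, a point or a joint stands for the part that bears it (a point fixed in the world has none). Each returns a list of dicts, best first, with "conf" (0 to 1); they miss things now and then, are a little off and sometimes report something else, mostly with a low value. They report only what shows in the picture. A call takes as long as a camera call. They do not tell look-alikes from the thing itself.
- search_frame(picture, label): "rect" ([centre column, centre row, width, height] in pixels, round what is visible of it).
- masks_of(picture, label): "mask" (420x560 bool, what is visible of it) and "rect" ([centre column, centre row, width, height] in pixels, round what is visible of it).
The state is a dict: "time_s": time; "q": joint angles; "dq": joint speeds; "joint_efforts": joint torques, N m; "eef_pos": TCP position; "eef_rot": TCP orientation; "wrist_force": force on the tool from outside, world axes, zero at the start; "torque": the same for the moment, N m; "opening": opening from 0.0 (shut) to 1.0 (fully open); "grasp_force": force on a finger pad.
Only numpy, scipy, OpenCV 4.12 (cv2) and the standard library are available. Lean on these libraries where they do the work, as an engineer would, in place of code of your own. Each camera call takes 0.05 s, during which the arm holds its last target. There are 200 camera calls.

## Working session

There is one attempt and no reset: what is moved stays moved. The work goes in short steps, Python scripts to look and compute and a tool call to move; the robot and the scene stay as the last step left them, time stands still between calls to the robot, and variables do not carry over. Pictures are saved under pics/ and viewed, at most 10 in all, crops included, and the job is handed in when it is done.

Besides the shell and the picture viewer there is one more tool, called after "Emit:" in YAML: its name, and indented under it one key for each argument. play_rows: Moves the arm, as the interface text tells. Its arguments: {"type":"object","properties":{"plan":{"type":"array","items":{"type":"array"}}},"required":["plan"]}

```bash
ls; mkdir -p pics; cat > h.py <<'E'
from bench import *
import numpy as np, cv2
from scipy.spatial.transform import Rotation as R
def quat(q): return R.from_quat([q[1],q[2],q[3],q[0]])
def cam(name):
    o=get_obs(); c=camera(name)
    if name=="wrist":
        T=np.eye(4); T[:3,:3]=quat(o["eef_rot"]).as_matrix(); T[:3,3]=o["eef_pos"]
        c["T"]=T@np.array(c["T_tool_cam"])
    else:
        r=cv2.Rodrigues(np.array(c["rvec"],float))[0]; T=np.eye(4)
        T[:3,:3]=r.T; T[:3,3]=-r.T@np.array(c["tvec"],float).ravel(); c["T"]=T
    return c
def cloud(c):
    "world xyz per pixel (nan where no range)"
    K=np.array(c["intrinsics"]); k=c["k1"]; z=c["range_z"].astype(float).copy(); z[z==0]=np.nan
    v,u=np.mgrid[:420,:560]; x=(u-K[0,2])/K[0,0]; y=(v-K[1,2])/K[1,1]
    a,b=x.copy(),y.copy()
    for _ in range(8):
        s=1+k*(a*a+b*b); a,b=x/s,y/s
    P=np.stack([a*z,b*z,z],-1)
    return P@c["T"][:3,:3].T+c["T"][:3,3]
def save(c,n): cv2.imwrite("pics/"+n+".png",cv2.cvtColor(c["image"],cv2.COLOR_RGB2BGR))
E
python3 - <<'E'
from h import *
print(get_obs())
for n in ("scene","side"):
    c=cam(n); save(c,n+"0"); P=cloud(c)
    print(n,c["T"][:3,3].round(3),c["k1"])
    for l in ("stem","fixture","keeper","keeper_grip","offcut","tape_roll","screwdriver"):
        for d in masks_of(c,l)[:4]:
            p=P[d["mask"]]; p=p[~np.isnan(p[:,0])]
            print(l,round(d["conf"],2),np.round(d["rect"]),np.percentile(p,[2,50,98],axis=0).round(3).tolist() if len(p) else None)
E
```

```text
pics
{'time_s': 0.0, 'q': array([ 1.07672212e+00,  1.81561853e-01,  1.60801923e+00, -1.52337620e-05,
        1.35380459e+00, -2.06287177e-01]), 'dq': array([-0.00144911,  0.00066487,  0.0003398 , -0.00097798, -0.00071878,
       -0.00033868]), 'joint_efforts': array([-1.30090597e-03, -4.44874227e+01, -3.51334155e+01, -3.71258884e-04,
        9.10117262e-03, -1.70311279e-05]), 'eef_pos': array([0.16291115, 0.55085262, 0.23036704]), 'eef_rot': array([-3.00576487e-04,  1.43395780e-01,  9.89665017e-01, -8.44648583e-04]), 'wrist_force': array([0.14632149, 0.22673843, 0.1680269 ]), 'torque': array([-0.00761036, -0.01032403, -0.03237044]), 'grasp_force': 0.0, 'opening': 1.0000833707683443}
scene [ 1.292 -0.331  0.833] -0.1286658773806344
stem 0.78 [288. 246.  21.  55.] [[0.705, -0.09, 0.005], [0.727, -0.076, 0.094], [0.734, -0.055, 0.161]]
stem 0.66 [313. 263.  20.  56.] [[0.766, -0.055, 0.004], [0.787, -0.043, 0.097], [0.796, -0.02, 0.161]]
stem 0.62 [233. 230.  26.  57.] [[0.61, -0.198, 0.008], [0.632, -0.181, 0.099], [0.639, -0.161, 0.161]]
fixture 0.68 [332. 195. 114.  68.] [[0.423, 0.0
[... 1307 characters left out ...]
0.166, 0.088], [0.574, 0.255, 0.095], [0.585, 0.28, 0.139]]
keeper 0.26 [321. 324. 130.  90.] [[0.417, 0.022, 0.006], [0.516, 0.171, 0.016], [0.61, 0.276, 0.123]]
keeper_grip 0.58 [272. 326.  35.  64.] [[0.566, 0.166, 0.015], [0.574, 0.247, 0.095], [0.587, 0.28, 0.139]]
offcut 0.72 [369. 195.  19.  23.] [[0.457, -0.357, 0.0], [0.475, -0.327, 0.037], [0.494, -0.32, 0.061]]
tape_roll 0.93 [367. 242.  38.  35.] [[0.419, -0.206, 0.001], [0.459, -0.148, 0.016], [0.502, -0.121, 0.026]]
tape_roll 0.49 [370. 195.  15.  26.] [[0.457, -0.357, 0.003], [0.475, -0.328, 0.038], [0.495, -0.32, 0.061]]
screwdriver 0.55 [192. 273.  92.  22.] [[0.707, 0.047, 0.009], [0.831, 0.06, 0.02], [0.889, 0.068, 0.028]]
```

View pics/scene0.png

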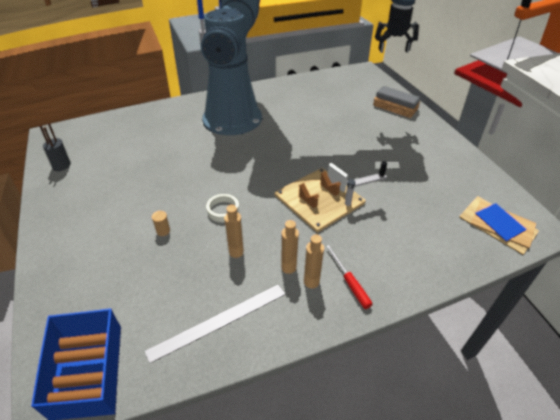

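View pics/side0.png

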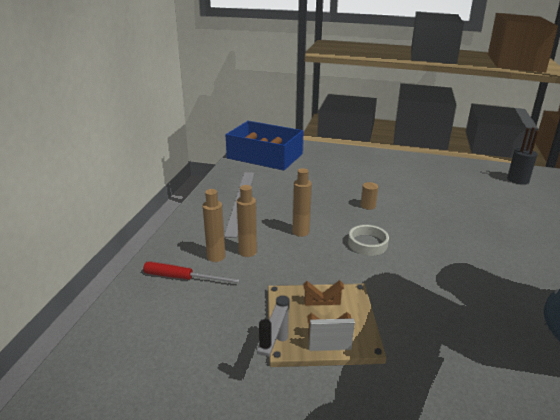

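The scene picture shows three standing stems at (233,230), (288,246) and (313,263). The leftmost in the image, at world (0.62, -0.18), is the robot's rightmost, so that is the target. The fixture is at (320,195) with its plate on the far +y side, and the keeper is open.

The tool can't tilt, so I plan to hold the stem high, pivot it about its foot edge on the bench until it lies down, regrasp at the middle, and lower it into the saddles.

```bash
cat >> h.py <<'E'
def yaw():
    x=quat(get_obs()["eef_rot"]).as_matrix()[:,0]; return np.arctan2(x[1],x[0])
def go(p,yawdeg=None):
    "normalised shift/turn to world TCP p and tool-x yaw"
    o=get_obs(); M=quat(o["eef_rot"]).as_matrix()
    s=M.T@(np.array(p)-o["eef_pos"])/0.4
    t=0 if yawdeg is None else -((np.radians(yawdeg)-yaw()+np.pi)%(2*np.pi)-np.pi)/np.pi
    print("shift",s.round(4).tolist(),"turn",round(t,4),"mm",round(400*np.linalg.norm(s)))
E
python3 - <<'E'
from h import *
from scipy.optimize import least_squares
for n in ("scene","side"):
    c=cam(n); P=cloud(c)
    ms=[d["mask"] for d in masks_of(c,"stem") if d["conf"]>.4]
    for m in ms:
        p=P[m]; p=p[(p[:,2]>.02)&(p[:,2]<.125)]
        r=least_squares(lambda q:np.hypot(p[:,0]-q[0],p[:,1]-q[1])-.02,np.median(p[:,:2],0)+.02*(np.median(p[:,:2],0)-c["T"][:2,3])/np.linalg.norm(np.median(p[:,:2],0)-c["T"][:2,3]),loss="soft_l1",f_scale=.003)
        print(n,r.x.round(4),len(p))
print(np.degrees(yaw())); go([.48,.03,.40],90)
E
```

```text
scene [ 0.6174 -0.1785] 426
scene [ 0.7134 -0.07  ] 464
scene [ 0.7748 -0.0349] 446
side [ 0.7743 -0.0341] 826
side [ 0.6173 -0.1775] 708
side [ 0.7132 -0.069 ] 784
163.51000591349603
shift [-1.1294, -1.025, -0.4218] turn 0.4084 mm 633
```

Emit:
play_rows:
  plan:
    - [85,[-0.565,-0.512,-0.42],0.2]
    - [85,[-0.565,-0.512,-0.42],0.2]
    - [85,[-0.565,-0.512,-0.42],0.2]
    - [85,[-0.565,-0.512,-0.42],0.2]
    - [85,[-0.565,-0.512,-0.42],0.2]
    - [85,[-0.565,-0.512,-0.42],0.2]
    - [85,[-0.565,-0.512,-0.42],0.2]
    - [85,[-0.565,-0.512,-0.42],0.2]
    - [85,[-0.565,-0.512,-0.42],0.2]

```text
time_s: 1.9
eef_pos: [0.3223, 0.2904, 0.3997]
eef_rot: [0.0, 0.443, 0.896, 0.001]
wrist_force: [-0.7, -0.4, -0.1]
opening: 0.994
grasp_force: 0.0
```

```bash
python3 - <<'E'
from h import *
c=cam("wrist"); P=cloud(c); save(c,"w1"); print(c["T"][:3,3],get_obs()["eef_pos"],np.degrees(yaw()))
print(P[[10,10,210,400,400],[10,550,280,10,550]].round(3))
go([.48,.03,.40],90)
E
```

```text
[0.27853631 0.34851884 0.54093971] [0.32149567 0.29102836 0.39885698] 127.46872916414792
[[-0.097  0.224 -0.002]
 [ 0.497  0.677 -0.001]
 [ 0.374  0.221  0.   ]
 [ 0.269  0.263  0.479]
 [ 0.363  0.335  0.479]]
shift [-0.759, -0.0825, -0.0033] turn 0.2082 mm 305
```

```bash
python3 - <<'E'
from h import *
go([.51,.22,.40],90)
E
```

```text
shift [-0.4276, 0.266, -0.0032] turn 0.2082 mm 201
```

Emit:
play_rows:
  plan:
    - [85,[-0.428,0.266,0],0.208]
    - [85,[-0.428,0.266,0],0.208]
    - [85,[-0.428,0.266,0],0.208]
    - [85,[-0.428,0.266,0],0.208]
    - [85,[-0.428,0.266,0],0.208]
    - [85,[-0.428,0.266,0],0.208]
    - [85,[-0.428,0.266,0],0.208]

```text
time_s: 2.65
eef_pos: [0.5093, 0.2214, 0.3981]
eef_rot: [-0.001, 0.705, 0.709, -0.001]
wrist_force: [0.2, -0.7, 0.5]
opening: 0.996
grasp_force: 0.0
```

```bash
python3 - <<'E'
from h import *
c=cam("wrist"); P=cloud(c); save(c,"w2"); print(get_obs()["eef_pos"],np.degrees(yaw()),get_obs()["dq"].round(3))
np.savez("w2.npz",P=P,im=c["image"])
for l in ("fixture","keeper"):
    for d in masks_of(c,l)[:3]:
        p=P[d["mask"]]; print(l,d["conf"],np.round(d["rect"]),np.nanpercentile(p,[2,50,98],axis=0).round(3).tolist())
near=(abs(P[...,0]-.52)<.2)&(abs(P[...,1]-.13)<.2)
for lo,hi in ((.010,.020),(.070,.079),(.087,.097),(.13,.142)):
    m=near&(P[...,2]>lo)&(P[...,2]<hi); p=P[m]
    print(lo,len(p),cv2.minAreaRect(p[:,:2].astype(np.float32)*1000),p.mean(0).round(4))
E
```

```text
[0.50918695 0.22133973 0.39877017] 90.30056297179674 [-0.001 -0.018 -0.003 -0.002 -0.     0.003]
fixture 0.82 [283. 206. 146. 178.] [[0.42, 0.017, 0.012], [0.524, 0.126, 0.014], [0.614, 0.264, 0.098]]
0.01 10699 ((575.143798828125, 61.255126953125), (271.3907775878906, 317.12109375), 16.42473030090332) [0.517  0.1105 0.0137]
0.07 409 ((604.7498168945312, 78.77505493164062), (84.11182403564453, 336.0807800292969), 44.94990921020508) [0.4967 0.1739 0.0745]
0.087 1233 ((614.400146484375, 99.81446075439453), (53.065975189208984, 369.683837890625), 17.226274490356445) [0.5768 0.217  0.0922]
0.13 207 ((577.4268798828125, 267.73681640625), (16.541887283325195, 17.562528610229492), 3.8407652378082275) [0.5774 0.2679 0.1361]
```

View pics/w2.png

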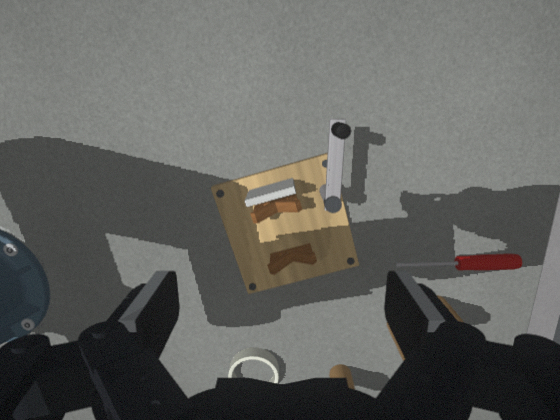

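The wrist picture shows the fixture base centred near (285,222), rotated about 15° counter-clockwise. The plate is at (271,192), the keeper pivot at (333,204) and its handle at (341,130).

```bash
python3 - <<'E'
from h import *
P=np.load("w2.npz")["P"]
def comp(lo,hi,seed,box=None):
    m=((P[...,2]>lo)&(P[...,2]<hi)).astype(np.uint8)
    b=np.zeros_like(m); b[145:300,200:365]=1; m&=b
    n,l,s,_=cv2.connectedComponentsWithStats(m,connectivity=8)
    k=1+np.argsort(-s[1:,4])[0] if seed is None else l[seed]
    return P[l==k]
def rect(p): 
    (cx,cy),(w,h),a=cv2.minAreaRect(p[:,:2].astype(np.float32)*1000); return np.round([cx,cy,w,h,a],1)
print("base",rect(comp(.008,.022,None)))
pl=comp(.070,.080,None); print("plate",rect(pl),len(pl))
# keeper arm
m=np.zeros((420,560),bool); m[110:215,322:352]=1
p=P[m&(P[...,2]>.085)&(P[...,2]<.1)]; print("arm",rect(p),np.median(p[:,2]))
p=P[m&(P[...,2]>.13)&(P[...,2]<.145)]; print("handle",rect(p))
m=(np.arange(420)[:,None]>193)&(np.arange(420)[:,None]<215)&(np.arange(560)[None]>322)&(np.arange(560)[None]<345)
z=P[...,2]; print("max z at pivot",np.nanmax(z[m])); q=P[m&(z>.096)]; print("pivot",rect(q),len(q))
E
```

```text
base [518.2 111.2 190.4 189.   16.4]
plate [493.6 176.3  70.   10.6  16.3] 402
arm [576.6 220.1 118.9  21.6  89.5] 0.09190495996349907
handle [577.4 267.7  16.5  17.6   3.8]
max z at pivot 0.09897403093740204
pivot [576.4 171.6  20.8  21.7   2.9] 182
```

Emit:
play_rows:
  plan:
    - [85,[-0.998,0.27,0.37],0]
    - [85,[-0.998,0.27,0.37],0]
    - [85,[-0.998,0.27,0.37],0]
    - [85,[-0.998,0.27,0.37],0]
    - [85,[-0.998,0.27,0.37],0]
    - [85,[-0.998,0.27,0.37],0]
    - [85,[-0.998,0.27,0.37],0]
    - [85,[-0.998,0.27,0.37],0]
    - [85,[-0.998,0.27,0.37],0]
    - [85,[-0.998,0.27,0.37],0]

```text
time_s: 3.8
eef_pos: [0.6181, -0.1827, 0.2487]
eef_rot: [-0.001, 0.708, 0.706, -0.001]
wrist_force: [-0.6, 0.1, -0.1]
opening: 0.991
grasp_force: 0.0
```

```bash
python3 - <<'E'
from h import *
print(get_obs()["eef_pos"],np.degrees(yaw()),get_obs()["dq"].round(3))
go([.6174,-.178,.095],90)
E
```

```text
[ 0.61807422 -0.18273041  0.24870438] 89.8867007629711 [ 0.064 -0.054  0.022  0.033  0.04   0.039]
shift [0.0118, -0.0006, 0.3843] turn -0.0006 mm 154
```

Emit:
play_rows:
  plan:
    - [85,[0,0,0.1],0]
    - [85,[0,0,0.2],0]
    - [85,[0,0,0.3],0]
    - [85,[0,0,0.38],0]
    - [85,[0,0,0.384],0]
    - [40,[0,0,0.384],0]
    - [40,[0,0,0.384],0]
    - [40,[0,0,0.384],0]
    - [40,[0,0,0.384],0]
    - [40,[0,0,0.384],0]

```text
time_s: 4.8
eef_pos: [0.6194, -0.1795, 0.0989]
eef_rot: [0.001, 0.707, 0.708, 0.0]
wrist_force: [-0.7, -0.4, 0.4]
opening: 0.469
grasp_force: 0.2
```

```bash
python3 - <<'E'
from h import *
o=get_obs();print(o["eef_pos"],np.degrees(yaw()),o["grasp_force"],o["opening"]*85.4,o["wrist_force"],o["torque"])
E
```

```text
[ 0.61941501 -0.1795017   0.09886049] 90.07098460206846 0.1572998519986868 40.01848799410113 [-0.7089586  -0.40729574  0.37731052] [ 0.02337557  0.07198337 -0.02452484]
```

Emit:
play_rows:
  plan:
    - [39,[0,0,0.01],0]
    - [39,[0,0,0.01],0]
    - [39,[0,0,0.01],0]
    - [39,[0,0,0.01],0]

```text
time_s: 5.2
eef_pos: [0.6189, -0.1794, 0.0938]
eef_rot: [-0.0, 0.707, 0.708, -0.0]
wrist_force: [-2.1, -0.9, 2.4]
opening: 0.461
grasp_force: 2.0
```

```bash
python3 - <<'E'
from h import *
o=get_obs();print(o["eef_pos"],np.degrees(yaw()),o["grasp_force"],o["opening"]*85.4,o["wrist_force"],o["torque"])
E
```

```text
[ 0.61887353 -0.17935069  0.09375505] 90.06543867537636 2.0074943639338017 39.370992895536396 [-2.13000192 -0.92240124  2.4202911 ] [-0.05306549  0.2833696   0.06547643]
```

Emit:
play_rows:
  plan:
    - [36,[0,0,0.0],0]
    - [36,[0,0,0.003],0]
    - [36,[-0.025,0,0.001],0]
    - [36,[-0.051,0,0.0],0]
    - [36,[-0.077,0,0.001],0]
    - [36,[-0.102,0,0.004],0]
    - [36,[-0.127,0,0.01],0]
    - [36,[-0.152,0,0.018],0]
    - [36,[-0.152,0,0.018],0]

```text
time_s: 6.1
eef_pos: [0.62, -0.2422, 0.0886]
eef_rot: [0.002, 0.707, 0.707, 0.0]
wrist_force: [-2.3, -1.0, 14.2]
opening: 0.443
grasp_force: 67.0
```

```bash
cat >> h.py <<'E'
def stemaxis(names=("scene","side"),zmax=.3,region=None,show=True):
    for n in names:
        c=cam(n); P=cloud(c)
        for d in masks_of(c,"stem")[:5]:
            p=P[d["mask"]]; p=p[~np.isnan(p[:,0])&(p[:,2]>.003)]
            if len(p)<50: continue
            m=np.median(p,0); 
            if region is not None and np.linalg.norm(m[:2]-region)>.1: continue
            p=p[np.linalg.norm(p-m,axis=1)<.12]
            a=np.linalg.svd(p-p.mean(0))[2][0]
            print(n,round(d["conf"],2),"mean",p.mean(0).round(3),"axis",a.round(3),"min",p.min(0).round(3),"max",p.max(0).round(3))
        yield c
E
python3 - <<'E'
from h import *
o=get_obs();print(o["eef_pos"],np.degrees(yaw()),o["grasp_force"],o["opening"]*85.4,o["wrist_force"],o["torque"])
for c in stemaxis(region=np.array([.617,-.2])): pass
cv2.imwrite("pics/s1.png",cv2.resize(c["image"][130:290,220:420,::-1],None,fx=3,fy=3))
E
```

```text
[ 0.62004972 -0.24222729  0.08863249] 89.99255133712268 66.99738621711731 37.8226040036846 [-2.27032629 -0.9559954  14.2205549 ] [0.45895494 0.66298126 0.12126582]
scene 0.83 mean [ 0.635 -0.213  0.061] axis [-0.047 -0.41   0.911] min [ 0.614 -0.262  0.005] max [ 0.647 -0.181  0.155]
side 0.84 mean [ 0.617 -0.209  0.082] axis [-0.008  0.396 -0.918] min [ 0.599 -0.251  0.011] max [ 0.638 -0.176  0.158]
```

View pics/s1.png

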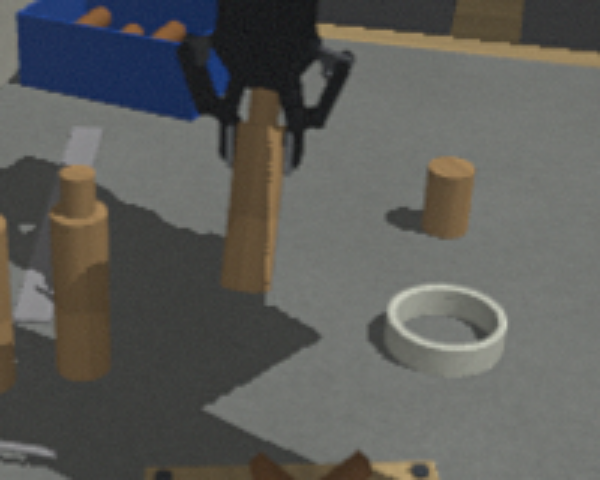

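The crop shows the stem tilting about its foot edge between the fingers by about 24°, as wanted. I'm continuing the arc.

Emit:
play_rows:
  plan:
    - [37,[-0.023,0,0.01],0]
    - [37,[-0.046,0,0.022],0]
    - [37,[-0.068,0,0.036],0]
    - [37,[-0.088,0,0.051],0]
    - [37,[-0.107,0,0.069],0]
    - [37,[-0.124,0,0.088],0]
    - [37,[-0.14,0,0.108],0]
    - [37,[-0.154,0,0.13],0]
    - [37,[-0.154,0,0.13],0]

```text
time_s: 7.2
eef_pos: [0.6201, -0.3052, 0.0355]
eef_rot: [0.003, 0.707, 0.707, -0.0]
wrist_force: [-0.7, -4.6, 8.1]
opening: 0.445
grasp_force: 64.4
```

```bash
python3 - <<'E'
from h import *
o=get_obs();print(o["eef_pos"],np.degrees(yaw()),o["grasp_force"],o["opening"]*85.4,o["wrist_force"],o["torque"])
for c in stemaxis(region=np.array([.617,-.25])): pass
E
```

```text
[ 0.62005361 -0.30523064  0.03547435] 89.95037997035136 64.44160223007202 37.97504718065144 [-0.73594114 -4.59726991  8.14287007] [-0.16184435  0.0064883   0.02897298]
scene 0.78 mean [ 0.631 -0.262  0.056] axis [ 0.028  0.927 -0.374] min [ 0.606 -0.35   0.018] max [ 0.649 -0.196  0.105]
side 0.78 mean [ 0.618 -0.249  0.054] axis [-0.015  0.884 -0.467] min [ 0.599 -0.335  0.003] max [ 0.644 -0.192  0.091]
```

Emit:
play_rows:
  plan:
    - [37,[-0.012,0,0.023],0]
    - [37,[-0.021,0,0.047],0]
    - [37,[-0.029,0,0.071],0]
    - [37,[-0.031,0,0.076],0]
    - [37,[-0.031,0,0.076],0]
    - [37,[-0.031,0,0.076],0]

```text
time_s: 8.0
eef_pos: [0.6193, -0.3147, 0.0047]
eef_rot: [0.001, 0.707, 0.708, -0.0]
wrist_force: [-0.1, -3.2, 3.5]
opening: 0.439
grasp_force: 60.6
```

```bash
python3 - <<'E'
from h import *
o=get_obs();print(o["eef_pos"],np.degrees(yaw()),o["grasp_force"],o["opening"]*85.4,o["wrist_force"],o["torque"])
for c in stemaxis(region=np.array([.617,-.25])): pass
cv2.imwrite("pics/s2.png",cv2.resize(c["image"][130:290,220:420,::-1],None,fx=3,fy=3))
E
```

```text
[ 0.61930558 -0.31467414  0.00466246] 90.0640786452245 60.62081694602966 37.52672708061309 [-0.1424765  -3.19876607  3.54970579] [-0.07913642  0.04043169  0.01064187]
scene 0.61 mean [ 0.63  -0.271  0.039] axis [ 0.003  0.994 -0.112] min [ 0.604 -0.366  0.005] max [ 0.687 -0.204  0.107]
side 0.69 mean [ 0.616 -0.252  0.038] axis [-0.001 -0.975  0.221] min [ 0.598 -0.356  0.003] max [ 0.643 -0.201  0.077]
```

View pics/s2.png

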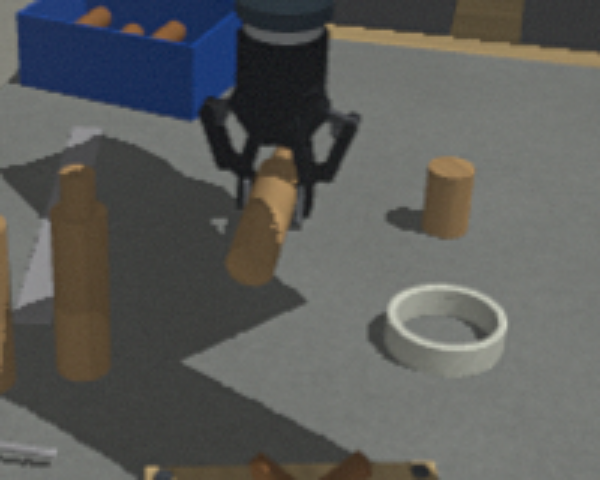

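Emit:
play_rows:
  plan:
    - [38,[-0.001,0,0.007],0]
    - [39,[-0.001,0,0.007],0]
    - [39.5,[-0.001,0,0.007],0]
    - [40,[-0.001,0,0.007],0]
    - [40.5,[-0.001,0,0.007],0]
    - [41,[-0.001,0,0.007],0]
    - [42,[-0.001,0,0.007],0]
    - [48,[-0.001,0,0.007],0]
    - [54,[-0.001,0,0.0],0]
    - [54,[-0.001,0,0],0]

```text
time_s: 9.2
eef_pos: [0.6194, -0.3147, 0.0047]
eef_rot: [0.0, 0.707, 0.708, 0.0]
wrist_force: [0.2, -0.1, -0.0]
opening: 0.633
grasp_force: 0.0
```

```bash
python3 - <<'E'
from h import *
o=get_obs();print(o["eef_pos"],np.degrees(yaw()),o["grasp_force"],o["opening"]*85.4,o["wrist_force"],o["torque"])
for c in stemaxis(region=np.array([.617,-.25])): pass
E
```

```text
[ 0.61938447 -0.31466451  0.00466512] 90.07127513072028 0.0 54.07048571079747 [ 0.17814219 -0.14530281 -0.02990578] [ 0.01843041  0.02559563 -0.01094705]
scene 0.84 mean [ 0.629 -0.274  0.031] axis [-0.004 -1.    -0.023] min [ 0.601 -0.367  0.005] max [ 0.687 -0.206  0.107]
side 0.63 mean [ 0.615 -0.248  0.031] axis [-0.006 -0.992  0.123] min [ 0.597 -0.354  0.003] max [ 0.634 -0.201  0.042]
```

Emit:
play_rows:
  plan:
    - [54,[0.04,0,0],0]
    - [54,[0.08,0,0.005],0]
    - [54,[0.11,0,0.007],0]
    - [54,[0.11,0,0.008],0]
    - [46,[0.11,0,0.008],0]
    - [40,[0.11,0,0.008],0]
    - [36,[0.11,0,0.008],0]
    - [36,[0.11,0,0.008],0]
    - [36,[0.11,0,0.008],0]
    - [36,[0.11,0,0.008],0]

```text
time_s: 10.4
eef_pos: [0.6193, -0.271, 0.0014]
eef_rot: [0.0, 0.707, 0.707, 0.0]
wrist_force: [-0.0, 1.4, 3.8]
opening: 0.435
grasp_force: 60.1
```

```bash
python3 - <<'E'
from h import *
o=get_obs();print(o["eef_pos"],np.degrees(yaw()),o["grasp_force"],o["opening"]*85.4,o["wrist_force"],o["torque"])
E
```

```text
[ 0.61934184 -0.27095418  0.00138032] 90.05368356365075 60.139771699905396 37.11826654979538 [-0.00418733  1.41025524  3.83538027] [0.09140279 0.05110405 0.01148644]
```

Emit:
play_rows:
  plan:
    - [36,[0,0,-0.1],0]
    - [36,[0,0,-0.25],0]
    - [36,[0,0,-0.4],0]
    - [36,[0.05,0,-0.5],0]
    - [36,[0.5,-0.1,-0.5],-0.09]
    - [36,[0.5,-0.13,-0.5],-0.09]
    - [36,[0.7,-0.2,-0.5],-0.09]
    - [36,[0.8,-0.23,-0.5],-0.09]

```text
time_s: 11.2
eef_pos: [0.5615, -0.0616, 0.1973]
eef_rot: [-0.0, 0.6, 0.8, -0.0]
wrist_force: [1.2, 0.8, -1.5]
opening: 0.439
grasp_force: 60.6
```

```bash
python3 - <<'E'
from h import *
o=get_obs();print(o["eef_pos"],np.degrees(yaw()),o["grasp_force"],o["opening"]*85.4,o["wrist_force"])
go([.515,.1034,.20],106.35)
E
```

```text
[ 0.56151726 -0.06163366  0.19727018] 106.23349887453155 60.64913749694824 37.46500531832186 [ 1.2095108   0.83941789 -1.526747  ]
shift [0.4286, 0.0037, -0.0066] turn -0.0006 mm 171
```

Emit:
play_rows:
  plan:
    - [36,[0.1,0.001,-0.007],0]
    - [36,[0.2,0.002,-0.007],0]
    - [36,[0.3,0.003,-0.007],0]
    - [36,[0.38,0.004,-0.007],0]
    - [36,[0.38,0.004,-0.007],0]
    - [36,[0.38,0.004,-0.007],0]
    - [36,[0.38,0.004,-0.007],0]

```text
time_s: 11.9
eef_pos: [0.5219, 0.0824, 0.2004]
eef_rot: [0.0, 0.6, 0.8, -0.0]
wrist_force: [0.3, 0.5, -2.5]
opening: 0.442
grasp_force: 60.6
```

```bash
cat >> h.py <<'E'
O=np.array([.5133,.1092]); a=np.radians(16.35); F=np.array([[np.cos(a),-np.sin(a)],[np.sin(a),np.cos(a)]])
def fx(p):
    q=np.array(p,float).copy(); q[...,:2]=(q[...,:2]-O)@F; return q
def stemfit(c):
    "axis point (foot centre), direction in fixture frame from a stem mask near the fixture"
    from scipy.optimize import least_squares
    P=fx(cloud(c)); out=[]
    for d in masks_of(c,"stem")[:5]:
        p=P[cv2.erode(d["mask"].astype(np.uint8),np.ones((3,3)))>0]; p=p[~np.isnan(p[:,0])]
        p=p[(abs(p[:,0])<.06)&(abs(p[:,1])<.16)&(p[:,2]>.03)]
        if len(p)<60: continue
        b=p[(p[:,1]>-.05)|True]
        def res(q): # axis: x=q0+q1*y, z=q2+q3*y ; shaft part only
            s=p[(p[:,1]>np.percentile(p[:,1],3)+.035)]
            return np.hypot((s[:,0]-q[0]-q[1]*s[:,1]),(s[:,2]-q[2]-q[3]*s[:,1]))-.02
        r=least_squares(res,[0,0,np.median(p[:,2])-.01,0],loss="soft_l1",f_scale=.002)
        print("conf",round(d["conf"],2),"n",len(p),"x0,dx,z0,dz",r.x.round(4),"y range",np.percentile(p[:,1],[1,99]).round(4),p[:,1].min().round(4),p[:,1].max().round(4))
E
python3 - <<'E'
from h import *
o=get_obs();print(o["eef_pos"],fx(o["eef_pos"]),np.degrees(yaw()),o["grasp_force"],o["opening"]*85.4,o["wrist_force"])
for n in ("scene","side","wrist"):
    c=cam(n); print(n); stemfit(c)
save(c,"w3"); 
E
```

```text
[0.52192408 0.08239141 0.20037527] [ 0.0007286  -0.02815217  0.20037527] 106.23411615575064 60.63768982887268 37.70848272891785 [ 0.25540309  0.52052289 -2.54203424]
scene
conf 0.72 n 389 x0,dx,z0,dz [ 0.001  -0.0063  0.2172  0.0041] y range [-0.1265 -0.0315] -0.1274 -0.027
side
conf 0.74 n 1073 x0,dx,z0,dz [ 2.000e-04 -3.300e-02  2.185e-01 -9.900e-03] y range [-0.0785  0.0374] -0.0857 0.0381
wrist
conf 0.82 n 25417 x0,dx,z0,dz [ 0.0014  0.0021  0.217  -0.0013] y range [-0.0514  0.0355] -0.0616 0.0356
```

View pics/w3.png

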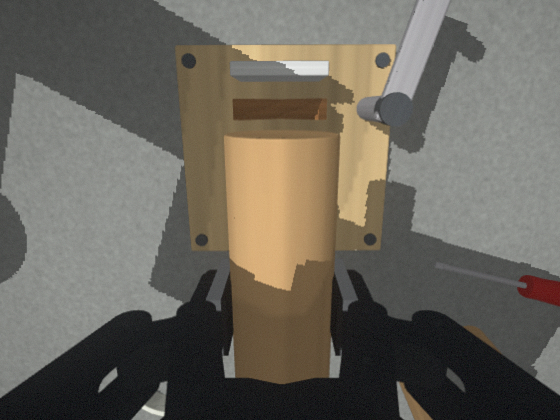

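The wrist picture shows the stem held level and aligned with the fixture, its foot toward the plate at (280,70) and the keeper clear at right. The measured foot is about 65 mm ahead of the TCP, and the axis is about 17 mm above it.

Emit:
play_rows:
  plan:
    - [36,[0.055,-0.0025,0],0]
    - [36,[0.055,-0.0025,0.1],0]
    - [36,[0.055,-0.0025,0.2],0]
    - [36,[0.055,-0.0025,0.27],0]
    - [36,[0.055,-0.0025,0.32],0]
    - [36,[0.055,-0.0025,0.35],0]
    - [36,[0.055,-0.0025,0.37],0]
    - [36,[0.055,-0.0025,0.38],0]
    - [36,[0.055,-0.0025,0.382],0]
    - [36,[0.055,-0.0025,0.382],0]

```text
time_s: 13.2
eef_pos: [0.5154, 0.104, 0.0487]
eef_rot: [0.001, 0.6, 0.8, 0.0]
wrist_force: [0.9, 0.2, -1.4]
opening: 0.438
grasp_force: 60.7
```

```bash
python3 - <<'E'
from h import *
o=get_obs();print(fx(o["eef_pos"]),np.degrees(yaw()),o["grasp_force"],o["wrist_force"])
for n in ("side","wrist"):
    c=cam(n); print(n); stemfit(c)
E
```

```text
[ 0.00053386 -0.00553007  0.04867947] 106.27081431089339 60.69157004356384 [ 0.85396698  0.15809979 -1.37670592]
side
conf 0.85 n 793 x0,dx,z0,dz [ 0.0009  0.016   0.0676 -0.0283] y range [-0.0359  0.0597] -0.0396 0.0605
wrist
conf 0.61 n 25424 x0,dx,z0,dz [ 0.0011  0.0006  0.0653 -0.0016] y range [-0.0286  0.0584] -0.0375 0.0585
```

Emit:
play_rows:
  plan:
    - [36,[0.01,-0.0025,0.002],0]
    - [36,[0.01,-0.0025,0.007],0]
    - [36,[0.01,-0.0025,0.01],0]
    - [36,[0.01,-0.0025,0.012],0]
    - [36,[0.01,-0.0025,0.012],0]

```text
time_s: 13.9
eef_pos: [0.5124, 0.1076, 0.0429]
eef_rot: [-0.0, 0.6, 0.8, -0.0]
wrist_force: [0.2, -0.2, -1.6]
opening: 0.44
grasp_force: 60.7
```

```bash
python3 - <<'E'
from h import *
o=get_obs();print(fx(o["eef_pos"]),np.degrees(yaw()),o["grasp_force"],o["wrist_force"],fx(np.r_[o["wrist_force"][:2]+O,0]))
for n in ("side","wrist"):
    c=cam(n); print(n); stemfit(c)
E
```

```text
[-0.00127571 -0.00127153  0.04286399] 106.27262088404198 60.690919160842896 [ 0.16913844 -0.18860851 -1.638802  ] [ 0.10920439 -0.22859436  0.        ]
side
conf 0.74 n 716 x0,dx,z0,dz [-0.001   0.0178  0.0614 -0.0007] y range [-0.0322  0.0634] -0.0374 0.0644
wrist
```

Emit:
play_rows:
  plan:
    - [36,[0.003,0.001,0.003],0]
    - [36,[0.004,0.001,0.004],0]
    - [36,[0.004,0.001,0.005],0]
    - [36,[0.004,0.001,0.005],0]

```text
time_s: 14.5
eef_pos: [0.5127, 0.1092, 0.0414]
eef_rot: [0.0, 0.6, 0.8, 0.0]
wrist_force: [-1.9, -0.3, 3.2]
opening: 0.437
grasp_force: 61.0
```

```bash
python3 - <<'E'
from h import *
o=get_obs();print(fx(o["eef_pos"]),np.degrees(yaw()),o["grasp_force"],o["wrist_force"],fx(np.r_[o["wrist_force"][:2]+O,0]))
for n in ("side",):
    c=cam(n); print(n); stemfit(c)
E
```

```text
[-0.0005331   0.00020117  0.04144152] 106.28722302238006 61.03742480278015 [-1.86889158 -0.31194967  3.15035076] [-1.88112874  0.22676639  0.        ]
side
conf 0.97 n 713 x0,dx,z0,dz [0.     0.0062 0.06   0.0025] y range [-0.0301  0.0641] -0.034 0.0648
```

Emit:
play_rows:
  plan:
    - [36,[0.003,0.001,0],0]
    - [36,[0.005,0.001,0],0]
    - [36,[0.005,0.001,0],0]

```text
time_s: 14.9
eef_pos: [0.5124, 0.1103, 0.0414]
eef_rot: [0.001, 0.6, 0.8, -0.001]
wrist_force: [-2.0, -6.0, 5.3]
opening: 0.437
grasp_force: 61.4
```

```bash
python3 - <<'E'
from h import *
o=get_obs();print(fx(o["eef_pos"]),np.degrees(yaw()),o["grasp_force"],o["wrist_force"],fx(np.r_[o["wrist_force"][:2]+O,0]))
for n in ("side",):
    c=cam(n); print(n); stemfit(c)
E
```

```text
[-0.00052078  0.00131839  0.04139568] 106.28954949476663 61.36498153209686 [-1.99455995 -5.98379894  5.32647359] [-3.59836442 -5.18033712  0.        ]
side
conf 0.74 n 710 x0,dx,z0,dz [-0.0001  0.0088  0.0601  0.0024] y range [-0.0286  0.0638] -0.0327 0.0663
```

Contact with the plate is confirmed at about 5 N along -y. Releasing now.

Emit:
play_rows:
  plan:
    - [38,[-0.001,0,0],0]
    - [39,[-0.001,0,0],0]
    - [40,[-0.001,0,0],0]
    - [41,[-0.001,0,0],0]
    - [43,[-0.001,0,0],0]
    - [50,[-0.001,0,0],0]
    - [58,[-0.001,0,0],0]
    - [58,[-0.001,0,0],0]
    - [58,[-0.001,0,0],0]

```text
time_s: 15.9
eef_pos: [0.5125, 0.1109, 0.0411]
eef_rot: [0.0, 0.6, 0.8, 0.0]
wrist_force: [1.1, 0.4, -0.4]
opening: 0.681
grasp_force: 0.0
```

Emit:
play_rows:
  plan:
    - [58,[0,0,-0.05],0]
    - [58,[0,0,-0.12],0]
    - [58,[0,0,-0.22],0]
    - [58,[0,0,-0.34],0]
    - [58,[0,0,-0.45],0]
    - [58,[0,0,-0.45],0]
    - [58,[0,0,-0.45],0]

```text
time_s: 16.6
eef_pos: [0.5131, 0.111, 0.2223]
eef_rot: [0.001, 0.6, 0.8, 0.001]
wrist_force: [0.2, -0.0, -0.9]
opening: 0.676
grasp_force: 0.0
```

```bash
python3 - <<'E'
from h import *
o=get_obs();print(o["eef_pos"],fx(o["eef_pos"]),np.degrees(yaw()),o["opening"])
for n in ("scene","side","wrist"):
    c=cam(n); print(n); stemfit(c)
P=cloud(c); z=P[...,2]; q=P[(z>.128)&(z<.145)&(abs(P[...,0]-.577)<.04)&(abs(P[...,1]-.268)<.04)]
print(len(q), q[:,:2].min(0) if len(q) else 0, q[:,:2].max(0) if len(q) else 0); save(c,"w4")
E
```

```text
[0.51314965 0.11095736 0.22232457] [0.00035043 0.00172862 0.22232457] 106.27461255131603 0.676173041126544
scene
conf 0.77 n 467 x0,dx,z0,dz [-0.001   0.0046  0.0593 -0.0123] y range [-0.096   0.0556] -0.0976 0.0589
side
conf 0.96 n 1017 x0,dx,z0,dz [0.0002 0.0033 0.0595 0.0148] y range [-0.0866  0.0634] -0.0919 0.0662
wrist
conf 0.68 n 6948 x0,dx,z0,dz [ 0.0002 -0.0014  0.058  -0.0002] y range [-0.0888  0.0633] -0.0934 0.0641
501 [0.56861469 0.25864553] [0.58663442 0.2688557 ]
```

View pics/w4.png

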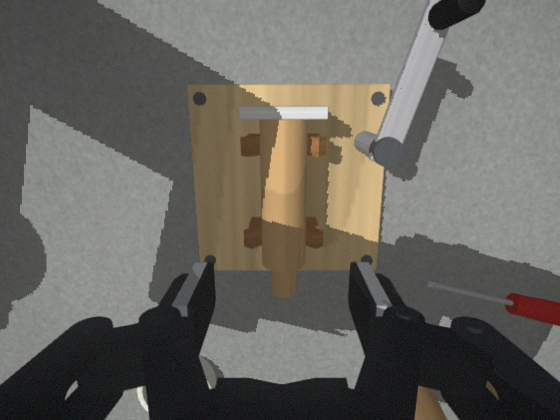

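The stem is seated, released and butted. The picture shows it along the V at (285,200), with its spigot at (284,285) pointing away from the plate at (283,113). Next is the keeper: I'll cage its handle between the fingers and follow the arc.

```bash
python3 - <<'E'
from h import *
go([.5774,.2676,.20],89.4)
E
```

```text
shift [0.33, 0.2678, 0.0482] turn 0.0937 mm 171
```

Emit:
play_rows:
  plan:
    - [45,[0.15,0.12,0.02],0.05]
    - [45,[0.25,0.2,0.03],0.08]
    - [45,[0.33,0.268,0.048],0.094]
    - [45,[0.33,0.268,0.048],0.094]
    - [45,[0.33,0.268,0.048],0.094]
    - [45,[0.33,0.268,0.048],0.094]
    - [45,[0.33,0.268,0.048],0.094]
    - [45,[0.33,0.268,0.048],0.094]

```text
time_s: 17.7
eef_pos: [0.5783, 0.2665, 0.2021]
eef_rot: [0.0, 0.712, 0.703, -0.0]
wrist_force: [-0.2, 0.7, -0.3]
opening: 0.526
grasp_force: 0.0
```

```bash
python3 - <<'E'
from h import *
o=get_obs(); print(o["eef_pos"],np.degrees(yaw()),o["q"].round(2))
go([.5774,.2676,.10],89.4)
E
```

```text
[0.57829827 0.26652588 0.20207387] 89.27476257801804 [ 0.25  0.34  1.47 -0.    1.33  0.26]
shift [0.0027, -0.0023, 0.2552] turn -0.0007 mm 102
```

Emit:
play_rows:
  plan:
    - [45,[0.002,-0.002,0.08],0]
    - [45,[0.002,-0.002,0.17],0]
    - [45,[0.002,-0.002,0.23],0]
    - [45,[0.002,-0.002,0.255],0]
    - [36,[0.002,-0.002,0.255],0]
    - [26,[0.002,-0.002,0.255],0]
    - [26,[0.002,-0.002,0.255],0]
    - [26,[0.002,-0.002,0.255],0]

```text
time_s: 18.5
eef_pos: [0.5786, 0.2687, 0.1016]
eef_rot: [0.001, 0.711, 0.703, 0.001]
wrist_force: [-0.1, 0.5, 0.1]
opening: 0.304
grasp_force: 0.0
```

```bash
cat >> h.py <<'E'
def arc(angs):
    o=get_obs(); M=quat(o["eef_rot"]).as_matrix()
    for d in angs:
        r=np.radians(d); p=np.array([.5764+.096*np.cos(r),.1716+.096*np.sin(r),.10])
        s=M.T@(p-o["eef_pos"])/.4; t=-((r-yaw()+np.pi)%(2*np.pi)-np.pi)/np.pi
        print(d,s.round(3).tolist(),round(t,3))
E
python3 - <<'E'
from h import *
o=get_obs(); print(o["eef_pos"],np.degrees(yaw()),o["opening"]*85.4,o["grasp_force"],o["wrist_force"])
arc(np.arange(95,150,6))
E
```

```text
[0.57864935 0.26873245 0.1016462 ] 89.34746925969087 25.956292731308068 0.0 [-0.07343552  0.536238    0.06505425]
95 [-0.004, -0.027, 0.004] -0.031
101 [-0.008, -0.051, 0.004] -0.065
107 [-0.014, -0.076, 0.004] -0.098
113 [-0.023, -0.099, 0.004] -0.131
119 [-0.034, -0.122, 0.004] -0.165
125 [-0.048, -0.143, 0.004] -0.198
131 [-0.064, -0.162, 0.004] -0.231
137 [-0.081, -0.18, 0.004] -0.265
143 [-0.101, -0.196, 0.004] -0.298
149 [-0.122, -0.21, 0.003] -0.331
```

Emit:
play_rows:
  plan:
    - [26,[-0.004,-0.027,0.002],-0.031]
    - [26,[-0.008,-0.051,0.002],-0.065]
    - [26,[-0.014,-0.076,0.002],-0.098]
    - [26,[-0.023,-0.099,0.002],-0.131]
    - [26,[-0.034,-0.122,0.002],-0.165]
    - [26,[-0.048,-0.143,0.002],-0.198]
    - [26,[-0.064,-0.162,0.002],-0.231]
    - [26,[-0.081,-0.18,0.002],-0.265]
    - [26,[-0.101,-0.196,0.002],-0.298]
    - [26,[-0.101,-0.196,0.002],-0.298]

```text
time_s: 19.5
eef_pos: [0.4986, 0.2286, 0.0999]
eef_rot: [0.0, 0.317, 0.948, 0.0]
wrist_force: [0.0, -0.4, 0.2]
opening: 0.304
grasp_force: 0.0
```

```bash
python3 - <<'E'
from h import *
o=get_obs(); print(o["eef_pos"],np.degrees(yaw()),o["opening"]*85.4,o["grasp_force"],o["wrist_force"])
arc(np.arange(150,200,7)); arc([198,200])
E
```

```text
[0.49860951 0.22864111 0.0998917 ] 143.0220108792596 25.996630302328267 0.0 [ 0.0155231  -0.44744988  0.205939  ]
150 [-0.003, -0.026, -0.0] -0.039
157 [-0.008, -0.055, -0.0] -0.078
164 [-0.017, -0.083, -0.0] -0.117
171 [-0.029, -0.11, -0.0] -0.155
178 [-0.044, -0.135, -0.0] -0.194
185 [-0.063, -0.157, -0.0] -0.233
192 [-0.084, -0.178, -0.0] -0.272
199 [-0.107, -0.196, -0.0] -0.311
198 [-0.103, -0.193, -0.0] -0.305
200 [-0.11, -0.198, -0.0] -0.317
```

Emit:
play_rows:
  plan:
    - [26,[-0.003,-0.026,0],-0.039]
    - [26,[-0.008,-0.055,0],-0.078]
    - [26,[-0.017,-0.083,0],-0.117]
    - [26,[-0.029,-0.11,0],-0.155]
    - [26,[-0.044,-0.135,0],-0.194]
    - [26,[-0.063,-0.157,0],-0.233]
    - [26,[-0.084,-0.178,0],-0.272]
    - [26,[-0.103,-0.193,0],-0.305]
    - [26,[-0.107,-0.196,0],-0.311]
    - [26,[-0.107,-0.196,0],-0.311]

```text
time_s: 20.5
eef_pos: [0.4863, 0.1408, 0.0995]
eef_rot: [0.001, -0.163, 0.987, 0.0]
wrist_force: [0.9, -0.3, -0.0]
opening: 0.306
grasp_force: 0.1
```

```bash
python3 - <<'E'
from h import *
o=get_obs(); print(o["eef_pos"],np.degrees(yaw()),o["opening"]*85.4,o["grasp_force"],o["wrist_force"])
for n in ("scene","side"):
    c=cam(n); P=fx(cloud(c))
    for d in masks_of(c,"keeper")[:1]:
        p=P[d["mask"]]; p=p[(p[:,2]>.08)&(p[:,2]<.097)]
        m=p.mean(0); a=np.linalg.svd(p[:,:2]-m[:2])[2][0]; print(n,d["conf"],len(p),m.round(4),a.round(3),p.min(0).round(3),p.max(0).round(3))
E
```

```text
[0.48630792 0.14081029 0.09953833] -161.2561140166747 26.16527446003243 0.12214768677949905 [ 0.90405746 -0.31604224 -0.04578365]
scene 0.51 170 [0.0378 0.0365 0.0915] [ 1.    -0.012] [-0.012  0.028  0.085] [0.09  0.047 0.097]
side 0.83 618 [0.0325 0.0475 0.0921] [-1.    -0.014] [-0.027  0.033  0.083] [0.088 0.055 0.097]
```

Emit:
play_rows:
  plan:
    - [26,[0,-0.008,0],0]
    - [26,[0,-0.012,0],0]
    - [26,[0,-0.012,0],0]
    - [26,[0,-0.004,0],0]
    - [45,[0,0,0],0]
    - [45,[0,0,0],0]
    - [45,[0,0,-0.08],0]
    - [45,[0,0,-0.2],0]
    - [45,[0,0,-0.35],0]
    - [45,[0,0,-0.35],0]

```text
time_s: 21.7
eef_pos: [0.4892, 0.1404, 0.2457]
eef_rot: [0.005, -0.164, 0.986, -0.001]
wrist_force: [1.2, 0.6, 0.2]
opening: 0.528
grasp_force: 0.0
```

Emit:
play_rows:
  plan:
    - [45,[0.1,0,-0.1],0]
    - [45,[0.2,0,-0.15],0]
    - [45,[0.2,0,-0.15],0]
    - [45,[0.2,0,-0.15],0]
    - [45,[0.2,0,-0.15],0]

```text
time_s: 22.2
eef_pos: [0.4102, 0.1145, 0.298]
eef_rot: [-0.001, -0.164, 0.986, 0.0]
wrist_force: [0.4, -0.5, -0.0]
opening: 0.526
grasp_force: 0.0
```

```bash
python3 - <<'E'
from h import *
o=get_obs(); print(o["time_s"],o["eef_pos"],o["wrist_force"])
for n in ("scene","side"):
    c=cam(n); stemfit(c); P=fx(cloud(c))
    for d in masks_of(c,"keeper")[:1]:
        p=P[d["mask"]]; p=p[(p[:,2]>.08)&(p[:,2]<.097)]
        m=p.mean(0); a=np.linalg.svd(p[:,:2]-m[:2])[2][0]; print(n,d["conf"],len(p),m.round(4),a.round(3))
        h=P[d["mask"]]; h=h[h[:,2]>.11]; print("handle",h.mean(0).round(4))
cv2.imwrite("pics/s5.png",cv2.resize(c["image"][230:390,220:420,::-1],None,fx=3,fy=3))
E
```

```text
22.2 [0.41023119 0.1144644  0.29803591] [ 0.42690989 -0.51037665 -0.02284331]
conf 0.59 n 451 x0,dx,z0,dz [-0.0013 -0.0058  0.0597  0.0011] y range [-0.096   0.0367] -0.0974 0.0428
scene 0.74 206 [0.0358 0.0369 0.0912] [1.    0.014]
handle [-0.0136  0.0357  0.1257]
conf 0.59 n 690 x0,dx,z0,dz [0.0004 0.0013 0.0593 0.0128] y range [-0.0856  0.0648] -0.0895 0.0662
side 0.96 683 [0.0292 0.0471 0.0922] [-1.   -0.01]
handle [-0.0166  0.0479  0.1275]
```

View pics/s5.png

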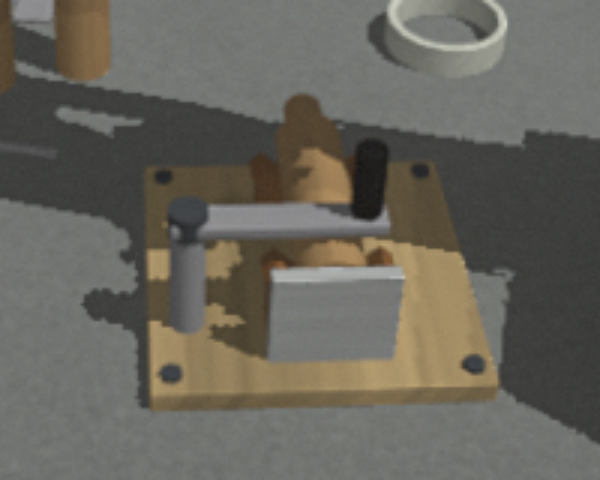

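The stem lies seated behind the plate at (335,310), and the keeper arm is across it, closed, with its handle at (371,180). Handing in.

```bash
python3 -c "
from bench import *
print(hand_in())"
```

```text
the job is handed in; nothing more can be done
None
```

I handed the job in at about 22 s. At the last look the stem lay released in both saddles with its foot against the end plate, and the keeper was closed across it; the hand-in returned no verdict, so I don't know the judged result.

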